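# Switch on the interlock with the red key

### The job

Take the red-handled key out of its stand, push its blade fully home into the slot of the red-ringed key switch on the white interlock box, then turn it clockwise from the white mark to the stop at the green mark. Let go and leave the key standing in the switch; leave the blue key in the stand.

Things in the scene. Friction and masses are not known exactly. Their poses are not given: they have to be found in the camera images.
- red_key: Key to use, 60 g, upright in a grey stand 30 mm high. Origin: middle of the blade's lower end, z up. Upward from it: steel blade 25 mm long, 18 wide (y), 7 thick (x), all sunk in the stand with 1 mm play, so lift straight up; dark flange 32 (y) x 20 (x) from 25 to 30 mm, on the stand; red handle 34 (y) x 12 (x) from 30 to 68 mm, to pinch across its 12 mm (x). Same after half a turn about z.
- blue_key: A key of the same shape and size with a blue handle, in the other slot of the same stand (55 x 130 mm), 70 mm from the red one along the keys' y; to be left there. Which of the two stands in which slot varies.
- slot (a point): Mouth centre of the key slot, on top of the switch's steel plug, 76 mm above the worktop; z up; turns with the plug. Slot 22 mm long (y), 11 wide (x), 28 deep, rim bevelled 2.5. The key enters from above, its y along the slot's y, either way round, until its flange rests on the plug (blade end 25 mm below here). The red ring round it (48 mm inside, 76 outside) is 3 mm higher; white box 100x100x45.
- plug (a joint): Angle of the switch's plug, rad, growing clockwise seen from above: 0 off (slot at the ring's white mark), 1.05 on (slot at the green mark), where it meets a stop. It starts at 0 to 0.2, turns with slight friction (0.05 N m) and stays where it is left. The key has about 0.2 rad of play in the slot before the plug follows, so turn the key that much further.
There are look-alikes about, which are no part of the job. There is more than one size of the red_key; the job needs the smallest.

How it is judged:
On the way, in this order (a step that is already met when the one before it is completed fails the run):
1. the red key's blade is home in the slot, the switch not yet turned on (z of red_key in the frame of slot below -0.018 m and horizontal distance between red_key and slot below 0.01 m and value of joint plug below 0.6 rad), for 0.1 s.
2. the key, still in the slot, has turned the switch to on (z of red_key in the frame of slot below -0.015 m and horizontal distance between red_key and slot below 0.01 m and value of joint plug above 0.78 rad), for 0.1 s.
At the end, for the whole second after the job is handed in: The red key stands in the switch's slot, its blade at least 18 of its 25 mm deep, within 10 mm of the slot's centre, at rest and within 15 degrees of upright; the plug stands at on (more than 0.78 rad of 1.05); the blue key is still in its place in the stand (within 15 mm) (z of red_key in the frame of slot below -0.018 m and horizontal distance between red_key and slot below 0.01 m and angle between red_key's own z axis and vertical below 0.26 rad and value of joint plug above 0.78 rad and linear speed of red_key below 0.02 m/s and distance of blue_key from where it was at the start of the episode below 0.015 m); the robot touches nothing.
It fails at once if the blue key is pulled out of the stand (distance of blue_key from where it was at the start of the episode above 0.02 m).
It also fails if it takes over 51 s, if anything falls off the work surface, if the arm or the gripper's body presses on something with over 40 N, if the wrist force passes 120 N, or if a joint passes its speed limit or range.

### The arm

A 6-joint arm with a two-finger parallel gripper is mounted at the origin on a cart in front of the work surface, level with it; the furniture and walls round the work are solid. World frame = base frame: x ahead of the robot, y to its left, z up, the work surface at z = 0. Lengths are in m, angles in rad, forces in N, time in s.
With the tool pointing down it reaches from about 0.3 to 0.85 m from the base axis. Payload 4.2 kg.
Tool frame: the origin (TCP) lies between the finger pads; the fingertips stand 11 mm ahead of it and the grasp point (between the pads) lies 8 mm behind it (bot.tip_reach is the distance from the TCP to the fingertips, in m); z points along the fingers, y is the line along which they close (so a half turn about z gives the same grasp; the last joint's range is limited). The gripper opens to 91 mm and grips with 3 to 60 N. Pads are 32 mm wide; open, the fingers measure 118 mm over their backs; the gripper's body (76 mm by 178 mm) begins 60 mm behind the grasp point.
Start: joints at [-1.348, 0.32, 1.565, -0, 1.257, -0.02], TCP at [0.138, -0.558, 0.225] pointing down, gripper open.
Joint ranges: [-3.11, 3.11], [-0.84, 2.01], [0.21, 2.61], [-1.34, 4.49], [0.05, 2.63], [-2.56, 2.56]. Speed limits (rad/s): [2.57, 2.57, 3.14, 3.14, 3.14, 3.14].

### API

Orientations are given as a rotation vector (axis times angle).
In Python, from bench import bot gives the robot as it stands.
- The arm moves only by the tool carry_out, never from a script. Its argument "targets" is a list of rows, each a list of 5 numbers: the shift along the tool's x, y, z in cm, then the turn about the tool's z in rad, then the finger opening in cm, from 0 to 9.12. In form: [[dx, dy, dz, spin, gripper], ...]. A call has 1 to 12 rows; each row shifts and turns the commanded pose from where the row before left it, along the tool's axes as they then stand; what a row does not reach is not made up. A row lasts 1/10 s, in which the tool goes at most 50 mm and 8.59 degrees, less where a joint would pass 70% of its speed; a pose out of reach is approached as far as the arm can. A call with a gripper value outside its range is refused whole. The fingers move at their own pace and stop on an object; "force" is the grip in N (left out, the last holds). Time passes only in rows, so rows that do not move let the fingers close. It gives the time, the measured TCP pose, the force, the opening and the grip force at its end, in the units of the state.
- bot.read_state(): the state, without advancing time (a new reading comes with each control period).
- bot.capture(name): name is "scene" or "side" or "wrist"; returns a dict with "pixels" (400x640x3 uint8, blue, green, red), "mtx" (3x3 intrinsics, pixels), "extrinsics" (4x4, takes a point from camera to world coordinates). Camera axes: x right, y down, z forward; pixel columns grow to the right and rows downward; lengths in m; the calibration is good to about 2 mm. A picture is of the moment at which its call begins. There is no depth.
- bot.finish_job(): hands the job in; it is judged then, once.
Trained networks look in the newest picture that a camera, given by its name, has taken for a name from the list of things; names that differ only in an ending like _2 or _b are one class to them, and where a whole thing is asked for, a point or a joint stands for the part that bears it (a point fixed in the world has none). Each returns a list of dicts, best first, with "conf" (0 to 1); they miss things now and then, are a little off and sometimes report something else, mostly with a low value. They report only what shows in the picture. A call takes as long as a camera call. They do not tell look-alikes from the thing itself.
- bot.boxes_of(camera, thing): "location" ([x, y, z] in m, in world coordinates, good to about 4 mm: the middle of the surface that is visible of it).
- bot.cut_out(camera, thing): "region" (400x640 bool, what is visible of it).
The state is a dict: "clock": time; "q": joint angles; "qvel": joint speeds; "joint_torque": joint torques, N m; "tcp_pos": TCP position; "orientation": TCP orientation; "wrist_force": force on the tool from outside, world axes, zero at the start; "wrist_torque": the same for the moment, N m; "width": opening from 0.0 (shut) to 1.0 (fully open); "grip_force": force on a finger pad.
Only numpy, scipy, OpenCV 4.12 (cv2) and the standard library are available. Lean on these libraries where they do the work, as an engineer would, in place of code of your own. Each camera call takes 0.05 s, during which the arm holds its last target. There are 200 camera calls.

## Working session

There is one attempt and no reset: what is moved stays moved. The work goes in short steps, Python scripts to look and compute and a tool call to move; the robot and the scene stay as the last step left them, time stands still between calls to the robot, and variables do not carry over. Pictures are saved under pics/ and viewed, at most 10 in all, crops included, and the job is handed in when it is done.

Besides the shell and the picture viewer there is one more tool, called after ">>>" by a JSON object that holds its "name" and its "arguments", one argument or row to a line. carry_out: Moves the arm, as the interface text tells. Its arguments: {"type":"object","properties":{"targets":{"type":"array"},"force":{"type":"number"}},"required":["targets"]}

```bash
mkdir -p pics
cat > h.py <<'E'
import numpy as np,cv2
from bench import bot
def proj(c,P):
    E=np.linalg.inv(c["extrinsics"]);p=E[:3,:3]@np.asarray(P,float)+E[:3,3];q=c["mtx"]@p;return q[:2]/q[2]
def ray(c,u,v,z):
    E=c["extrinsics"];d=E[:3,:3]@np.linalg.solve(c["mtx"],[u,v,1.]);o=E[:3,3];return o+d*(z-o[2])/d[2]
E
python3 - <<'E'
from h import *
ims=[]
for n in ["scene","side"]:
    c=bot.capture(n);ims.append(c["pixels"]);print(n,np.round(c["extrinsics"][:3,3],3))
    for t in ["red_key","blue_key","slot","plug"]:
        for d in bot.boxes_of(n,t):print(t,np.round(d["location"],3),round(d["conf"],2),np.round(proj(c,d["location"])))
    cv2.imwrite(f"pics/{n}0.png",c["pixels"])
print(bot.read_state())
E
```

```text
scene [-0.03   0.532  0.676]
red_key [0.535 0.183 0.062] 0.89 [304. 192.]
red_key [0.358 0.277 0.068] 0.86 [314. 275.]
red_key [0.495 0.357 0.056] 0.68 [232. 246.]
blue_key [0.47  0.294 0.054] 0.75 [271. 241.]
slot [0.552 0.044 0.072] 0.48 [358. 158.]
plug [0.548 0.045 0.073] 0.71 [359. 159.]
plug [0.47  0.294 0.058] 0.25 [270. 239.]
side [ 0.423 -0.266  0.761]
red_key [0.371 0.259 0.066] 0.77 [281. 198.]
red_key [0.544 0.172 0.066] 0.66 [361. 223.]
red_key [0.504 0.346 0.059] 0.51 [334. 167.]
slot [0.549 0.046 0.078] 0.73 [374. 272.]
plug [0.548 0.051 0.071] 0.86 [373. 271.]
plug [0.476 0.282 0.061] 0.43 [325. 188.]
{'clock': 0.5, 'q': array([-1.34795728e+00,  3.19616394e-01,  1.56454732e+00,  3.49025540e-06,
        1.25738626e+00, -1.99981216e-02]), 'qvel': array([-3.25333782e-04, -1.78618232e-03, -8.29591173e-04, -1.01690540e-04,
       -1.36043134e-05,  1.13662063e-03]), 'joint_torque': array([-2.29113975e-04, -4.11991918e+01, -2.32038939e+01,  7.28676491e-02,
        3.85426101e-02, -1.21179653e-05]), 'tcp_pos': array([ 0.13826549, -0.55812676,  0.22494812]), 'orientation': array([3.11842205e+00, 3.80504392e-01, 1.19774108e-05]), 'wrist_force': array([0.37529134, 0.10605726, 0.43170595]), 'wrist_torque': array([0.0243083 , 0.00960311, 0.02503419]), 'grip_force': 0.0, 'width': 0.9985996157777776}
```

View pics/scene0.png

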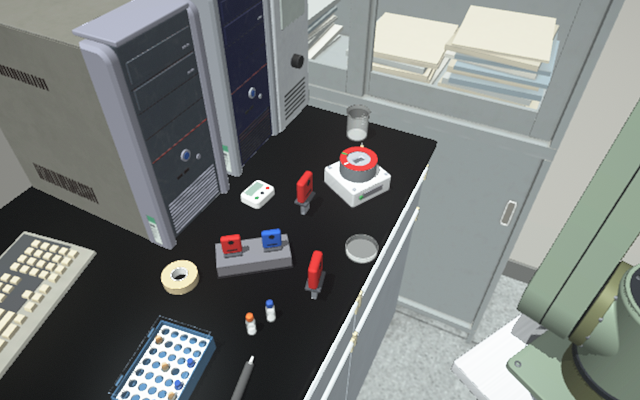

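View pics/side0.png

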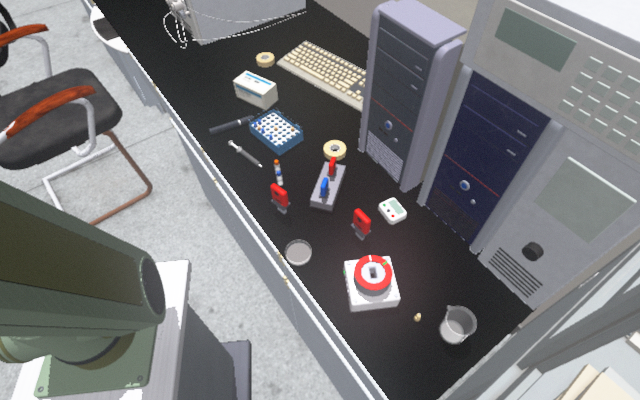

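The two scene pictures show three red keys. At scene (304,192) and (314,275) two stand free and look larger. The one at (232,246) sits in the grey stand beside the blue key at (271,241), so it fits the description. I'll confirm it in one crop and refine the poses.

Run:
```python
from h import *
from scipy.spatial.transform import Rotation as R
c=bot.capture("scene");s=bot.capture("side")
a=cv2.resize(c["pixels"][130:310,200:400],None,fx=3,fy=3,interpolation=cv2.INTER_CUBIC)[:, :]
cv2.imwrite("pics/crop1.png",a)
print("tower",[np.round(ray(c,*p,0),3) for p in [(175,247),(228,190),(150,232)]], [np.round(ray(s,*p,0),3) for p in [(360,150),(408,190),(483,248)]])
for n,k in (("scene",c),("side",s)):
    for d in bot.cut_out(n,"red_key"):
        m=d["region"].astype(np.uint8);hsv=cv2.cvtColor(k["pixels"],cv2.COLOR_BGR2HSV)
        red=m*((hsv[...,1]>150)&((hsv[...,0]<10)|(hsv[...,0]>170)))
        ys,xs=np.nonzero(red);
        if len(xs): print(n,len(xs),xs.mean(),ys.mean(),cv2.boundingRect(red.astype(np.uint8)),np.round(ray(k,xs.mean(),ys.mean(),.05),3))
print(R.from_rotvec(bot.read_state()["orientation"]).as_matrix().round(3))
```

```text
tower [array([0.598, 0.431, 0.   ]), array([0.686, 0.279, 0.   ]), array([0.66 , 0.457, 0.   ])] [array([0.591, 0.45 , 0.   ]), array([0.69 , 0.298, 0.   ]), array([0.82 , 0.115, 0.   ])]
scene 286 230.62587412587413 243.96503496503496 (220, 236, 22, 18) [0.505 0.355 0.05 ]
scene 329 303.5775075987842 186.59574468085106 (296, 172, 16, 31) [0.561 0.169 0.05 ]
scene 409 314.3960880195599 269.19070904645474 (308, 251, 14, 38) [0.379 0.263 0.05 ]
side 229 279.56768558951967 194.14410480349346 (271, 184, 17, 22) [0.367 0.283 0.05 ]
side 261 362.0727969348659 220.26436781609195 (353, 208, 18, 26) [0.55  0.188 0.05 ]
[[ 0.971  0.24   0.   ]
 [ 0.24  -0.971 -0.   ]
 [-0.     0.    -1.   ]]
```

View pics/crop1.png

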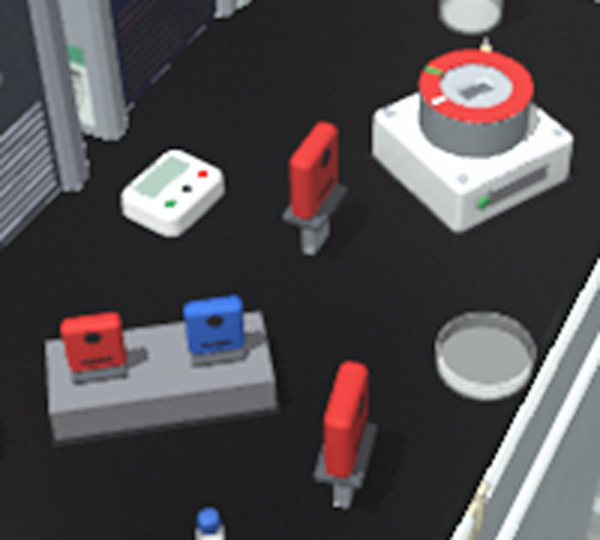

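The crop confirms it: the key at crop (92,345), sunk in the stand, is the smallest red one. The other two stand free and are taller. The switch has its white mark at crop (440,98) and its green mark at (432,70). Next I'll hover by the switch for a wrist view.

>>> {"name": "carry_out", "arguments": {
  "targets": [
    [3.3, -3.3, -0.3, 0, 5],
    [3.3, -3.3, -0.3, 0, 5],
    [3.3, -3.3, -0.3, 0, 5],
    [3.3, -3.3, -0.3, 0, 5],
    [3.3, -3.3, -0.3, 0, 5],
    [3.3, -3.3, -0.3, 0, 5],
    [3.3, -3.3, -0.3, 0, 5],
    [3.3, -3.3, -0.3, 0, 5]
  ]
}}

```text
clock: 1.5
tcp_pos: [0.3316, -0.2368, 0.2494]
orientation: [3.118, 0.379, 0.001]
wrist_force: [0.5, 0.3, 0.0]
width: 0.549
grip_force: 0.0
```

>>> {"name": "carry_out", "arguments": {
  "targets": [
    [3.3, -3.3, -0.3, 0, 5],
    [3.3, -3.3, -0.3, 0, 5],
    [3.3, -3.3, -0.3, 0, 5],
    [3.3, -3.3, -0.3, 0, 5],
    [3.3, -3.3, -0.3, 0, 5],
    [3.3, -3.3, -0.3, 0, 5],
    [3.3, -3.3, -0.3, 0, 5],
    [0, 0, 0, 0, 5],
    [0, 0, 0, 0, 5]
  ]
}}

```text
clock: 2.4
tcp_pos: [0.4997, 0.042, 0.2696]
orientation: [3.117, 0.384, -0.002]
wrist_force: [0.8, -0.7, -0.2]
width: 0.551
grip_force: 0.0
```

Run:
```python
from h import *
w=bot.capture("wrist");cv2.imwrite("pics/w1.png",w["pixels"])
st=bot.read_state();print(st["tcp_pos"],st["clock"],st["q"].round(2));print(w["extrinsics"].round(3))
for t in ["slot","plug"]:
  for d in bot.boxes_of("wrist",t):print(t,np.round(d["location"],4),d["conf"],proj(w,d["location"]))
print(proj(w,[.55,.046,.076]))
```

```text
[0.49926197 0.0411444  0.26965673] 2.45 [ 0.06  0.18  1.65 -0.    1.32  1.39]
[[ 0.243 -0.929 -0.279  0.58 ]
 [-0.97  -0.233 -0.071  0.062]
 [ 0.001  0.288 -0.958  0.429]
 [ 0.     0.     0.     1.   ]]
slot [0.543  0.0497 0.0785] 0.92 [325.17348538 141.57994912]
plug [0.5468 0.0485 0.0761] 0.7 [326.97792772 138.36620716]
[329.77343839 136.15478725]
```

View pics/w1.png

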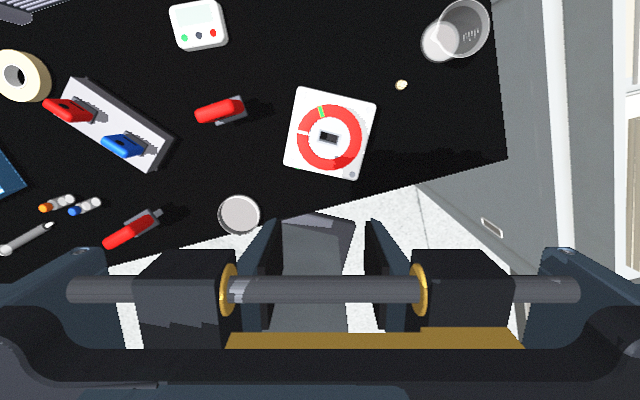

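The wrist view shows the ring centred near (330,136), with the slot at (328,137), the white mark at (304,132) and the green mark at (320,112). The stand is at left, with the red key at (70,108) and the blue key at (120,145). I'll measure these.

```bash
cat > m.py <<'E'
from h import *
def plane(c,m,z):
    ys,xs=np.nonzero(m);return np.array([ray(c,x,y,z)[:2] for x,y in zip(xs,ys)])
def pca(P):
    v=np.linalg.svd(P-P.mean(0),full_matrices=False)[2][0];return np.degrees(np.arctan2(v[1],v[0]))%180
def redm(c):
    h=cv2.cvtColor(c["pixels"],cv2.COLOR_BGR2HSV);return (h[...,1]>140)&(h[...,2]>80)&((h[...,0]<10)|(h[...,0]>170))
E
python3 - <<'E'
from m import *
w=bot.capture("wrist");px=w["pixels"];h=cv2.cvtColor(px,cv2.COLOR_BGR2HSV);r=redm(w)
roi=np.zeros(r.shape,np.uint8);roi[95:178,285:375]=1
rr=(r&(roi>0)).astype(np.uint8)
cn=max(cv2.findContours(rr,0,1)[0],key=cv2.contourArea)[:,0]
P=np.array([ray(w,x,y,.079)[:2] for x,y in cn]);hull=cv2.convexHull((P*1e4).astype(np.float32))
(cx,cy),ax,_=cv2.fitEllipse(hull);print("ring",cx/1e4,cy/1e4,np.array(ax)/10)
c0=np.array([cx,cy])/1e4
u,v=proj(w,[*c0,.076]);print("c px",u,v)
yy,xx=np.mgrid[:400,:640];near=np.hypot(xx-u,yy-v)
P=plane(w,(h[...,2]<110)&(near<16),.076);print("slot dark",len(P),P.mean(0),pca(P),cv2.minAreaRect((P*1e3).astype(np.float32)))
band=(near>21)&(near<32)
for n,m in (("white",(h[...,1]<60)&(h[...,2]>170)),("green",(h[...,0]>35)&(h[...,0]<85)&(h[...,1]>80))):
    m=(m&band).astype(np.uint8);k,l,s,ce=cv2.connectedComponentsWithStats(m)
    for i in range(1,k):
        if s[i,4]>4:
            p=ray(w,*ce[i],.079)[:2]-c0;print(n,s[i,4],np.round(ce[i]),np.hypot(*p),np.degrees(np.arctan2(p[1],p[0])))
# stand
roi[:]=0;roi[75:175,45:178]=1
g=((h[...,1]<60)&(h[...,2]>100)&(roi>0)).astype(np.uint8)
cn=max(cv2.findContours(g,0,1)[0],key=cv2.contourArea)[:,0]
P=np.array([ray(w,x,y,.03)[:2] for x,y in cn]);print("stand",cv2.minAreaRect((P*1e3).astype(np.float32)),pca(P))
for n,m in (("red",r),("blue",(h[...,0]>100)&(h[...,0]<125)&(h[...,1]>140))):
    P=plane(w,m&(roi>0),.05);print(n,len(P),P.mean(0),pca(P))
cv2.imwrite("pics/w2.png",np.hstack([cv2.resize(px[60:180,30:190],None,fx=2.5,fy=2.5),cv2.resize(px[90:180,280:380],(400,300),interpolation=2)]))
E
```

```text
ring 0.5481111328125 0.04631080322265625 [72.85184937 73.70615845]
c px 327.69711750925705 136.81337095646185
slot dark 127 [0.54868178 0.04748107] 89.05510632016957 ((548.6434326171875, 47.374752044677734), (19.403839111328125, 8.399327278137207), 88.22831726074219)
white 38 [302. 131.] 0.030203520443432722 91.85925491870552
green 31 [319. 111.] 0.03032046384650469 32.42550265387316
stand ((489.0758361816406, 321.429443359375), (131.11050415039062, 56.559288024902344), 67.54935455322266) 64.89627695147117
red 696 [0.50081777 0.35845939] 87.39771702815433
blue 588 [0.47432281 0.2925473 ] 84.56269191120481
```

View pics/w2.png

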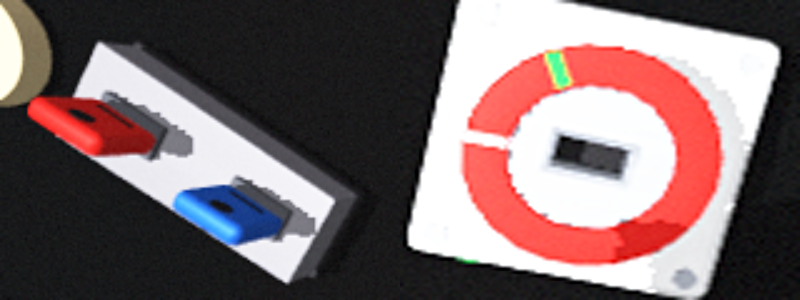

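>>> {"name": "carry_out", "arguments": {
  "targets": [
    [0.98, -3.78, 0, 0, 5],
    [0.98, -3.78, 0, 0, 5],
    [0.98, -3.78, 0, 0, 5],
    [0.98, -3.78, 0, 0, 5],
    [0.98, -3.78, 0, 0, 5],
    [0.98, -3.78, 0, 0, 5],
    [0.98, -3.78, 0, 0, 5],
    [0.98, -3.78, 0, 0, 5]
  ]
}}

```text
clock: 3.4
tcp_pos: [0.5033, 0.3538, 0.2702]
orientation: [3.119, 0.377, 0.001]
wrist_force: [1.0, -0.3, -0.2]
width: 0.551
grip_force: 0.0
```

>>> {"name": "carry_out", "arguments": {
  "targets": [
    [0, 0, 1.4, -0.1335, 5],
    [0, 0, 1.4, -0.1335, 5],
    [0, 0, 1.4, -0.1335, 5],
    [0, 0, 1.4, -0.1335, 5],
    [0, 0, 1.4, -0.1335, 5],
    [0, 0, 1.4, -0.1335, 5],
    [0, 0, 1.4, -0.1335, 5],
    [0, 0, 0, 0, 5],
    [0, 0, 0, 0, 5],
    [0, 0, 0, 0, 5]
  ]
}}

```text
clock: 4.4
tcp_pos: [0.5038, 0.3535, 0.173]
orientation: [2.615, 1.741, 0.003]
wrist_force: [0.3, -0.4, 0.2]
width: 0.549
grip_force: 0.0
```

```bash
cat >> m.py <<'E'
from scipy.spatial.transform import Rotation as R
def tool():
    s=bot.read_state();M=R.from_rotvec(s["orientation"]).as_matrix();return s,M,np.degrees(np.arctan2(M[1,0],M[0,0]))
E
python3 - <<'E'
from m import *
w=bot.capture("wrist");cv2.imwrite("pics/w3.png",w["pixels"])
s,M,a=tool();print(s["clock"],s["tcp_pos"],a,s["q"].round(2))
for t in ["red_key","blue_key"]:
  for d in bot.boxes_of("wrist",t):print(t,np.round(d["location"],4),d["conf"],proj(w,d["location"]))
print(proj(w,[.5025,.3537,.068]),proj(w,[.5025,.3537,.03]))
E
```

```text
4.45 [0.50374422 0.35364245 0.17303093] 67.33474992389843 [ 0.59  0.42  1.55 -0.    1.17  0.99]
red_key [0.5061 0.3589 0.0736] 0.71 [321.68227508 195.67791651]
blue_key [0.4791 0.2977 0.0608] 0.6 [320.46311279 256.53139548]
[320.2695409  200.44636282] [320.54572026 189.6060706 ]
```

View pics/w3.png

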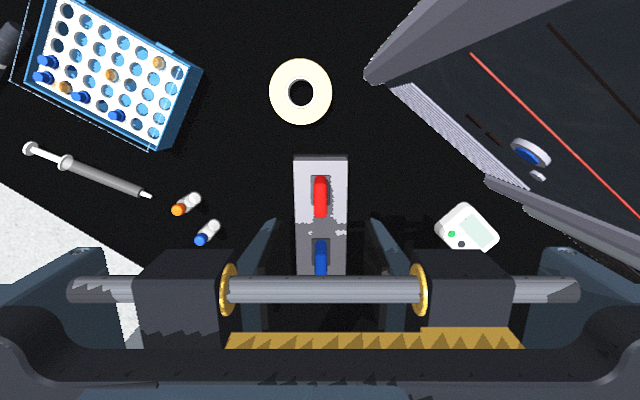

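The stand is vertical in the picture. The red key lies at (320,196) and the blue key at (320,257), so the tool is aligned. I'll check the exact offsets.

Run:
```python
from m import *
w=bot.capture("wrist");s,M,a=tool();r=redm(w);r[:150]=0;r[240:]=0;r[:,:300]=0;r[:,340:]=0
ys,xs=np.nonzero(r);print(xs.min(),xs.max(),ys.min(),ys.max(),xs.mean())
for z in(.073,.035):
  for v in (ys.min(),ys.max()+1): print(z,v,np.round(1e3*(M.T@(ray(w,xs[abs(ys-v)<6].mean()+.5,v,z)-s["tcp_pos"])),1))
h=cv2.cvtColor(w["pixels"],cv2.COLOR_BGR2HSV)
g=((h[...,1]<60)&(h[...,2]>100)).astype(np.uint8);g[:,:285]=0;g[:,355:]=0;g[:150]=0;g[225:]=0
ys,xs=np.nonzero(g);print("stand",xs.min(),xs.max(),ys.min());
for p in((xs.min(),200),(xs.max()+1,200),(320,ys.min())):print(np.round(1e3*(M.T@(ray(w,*p,.03)-s["tcp_pos"])),1))
```

```text
314 327 175 217 320.26487523992324
0.073 175 [24.5 -0.5 99.6]
0.073 218 [-15.6  -0.7  99.6]
0.035 175 [ 16.2  -0.8 137.6]
0.035 218 [-29.8  -0.9 137.6]
stand 293 348 157
[-11.7 -30.1 142.6]
[-11.6  28.5 142.6]
[ 33.5  -1.8 142.6]
```

>>> {"name": "carry_out", "arguments": {
  "targets": [
    [0.05, -0.06, 1.7, 0, 5],
    [0, 0, 1.7, 0, 5],
    [0, 0, 1.7, 0, 5],
    [0, 0, 1.7, 0, 5],
    [0, 0, 1.7, 0, 5],
    [0, 0, 1.5, 0, 5],
    [0, 0, 1.3, 0, 5],
    [0, 0, 0.7, 0, 5],
    [0, 0, 0.3, 0, 5],
    [0, 0, 0, 0, 5],
    [0, 0, 0, 0, 5]
  ],
  "force": 30
}}

```text
clock: 5.7
tcp_pos: [0.5032, 0.3547, 0.0496]
orientation: [2.613, 1.744, 0.002]
wrist_force: [0.6, -0.6, 0.1]
width: 0.546
grip_force: 0.0
```

>>> {"name": "carry_out", "arguments": {
  "targets": [
    [0, 0, 0, 0, 1],
    [0, 0, 0, 0, 0.6],
    [0, 0, 0, 0, 0.6],
    [0, 0, 0, 0, 0.6],
    [0, 0, 0, 0, 0.6],
    [0, 0, 0, 0, 0.6],
    [0, 0, 0, 0, 0.6]
  ]
}}

```text
clock: 6.4
tcp_pos: [0.5025, 0.3545, 0.0489]
orientation: [-2.613, -1.744, 0.001]
wrist_force: [-1.6, 0.9, 0.9]
width: 0.131
grip_force: 30.0
```

>>> {"name": "carry_out", "arguments": {
  "targets": [
    [0, 0, -0.6, 0, 0.6],
    [0, 0, -0.8, 0, 0.6],
    [0, 0, -1.0, 0, 0.6],
    [0, 0, -1.0, 0, 0.6],
    [0, 0, -1.2, 0, 0.6],
    [0, 0, -1.4, 0, 0.6],
    [0, 0, -1.8, 0, 0.6],
    [0, 0, -1.8, 0, 0.6],
    [0, 0, -1.8, 0, 0.6],
    [0, 0, -1.8, 0, 0.6],
    [0, 0, -0.8, 0, 0.6],
    [0, 0, 0, 0, 0.6]
  ]
}}

```text
clock: 7.6
tcp_pos: [0.5035, 0.3547, 0.1908]
orientation: [2.613, 1.744, 0.006]
wrist_force: [0.1, 1.1, -1.0]
width: 0.129
grip_force: 30.0
```

Run:
```python
from m import *
w=bot.capture("wrist");cv2.imwrite("pics/w4.png",w["pixels"]);c=bot.capture("side");cv2.imwrite("pics/w4.png",np.vstack([w["pixels"][120:300],c["pixels"][60:300]]))
s,M,a=tool();print(s["clock"],s["tcp_pos"],a,s["width"])
t=np.array([.5485,.0468]);print(np.round(100*(M.T@np.r_[t-s["tcp_pos"][:2],0]),2),"spin",-np.radians(88.6-a))
r=redm(w);r[:150]=0;r[260:]=0;r[:,:300]=0;r[:,340:]=0;ys,xs=np.nonzero(r);print(xs.min(),xs.max(),ys.min(),ys.max(),xs.mean())
zt=s["tcp_pos"][2]+.0235
for v,z in((ys.max()+1,zt),(ys.min(),zt-.038)):print(np.round(1e3*(M.T@(ray(w,xs.mean()+.5,v,z)-s["tcp_pos"])),1))
```

```text
7.7 [0.5024534  0.35415795 0.18854876] 67.45520003628161 0.12888987804051202
[-2.662e+01  1.604e+01  1.000e-02] spin -0.36904637904246335
311 334 220 259 322.7934655775963
[  7.9   1.9 -23.5]
[15.2  2.  14.5]
```

View pics/w4.png

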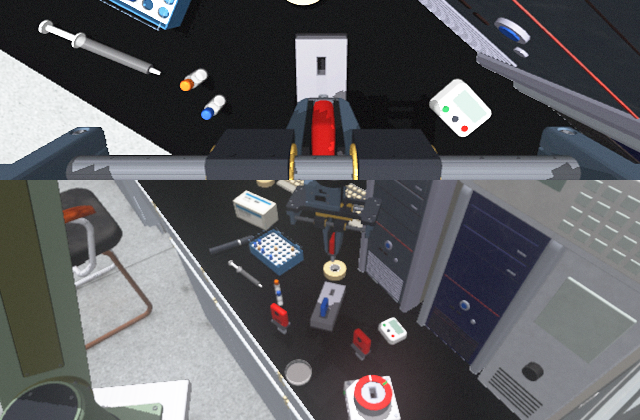

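The key is out and held between the pads, seen at (323,120) in the wrist view. The blue key is still in the stand. The empty stand slot at (320,65) of the crop gives the key's offset in the grip.

Run:
```python
from m import *
w=bot.capture("wrist");s,M,a=tool();h=cv2.cvtColor(w["pixels"],cv2.COLOR_BGR2HSV)
m=np.zeros((400,640),np.uint8);m[166:205,305:337]=(h[166:205,305:337,2]<110)
k,l,st,ce=cv2.connectedComponentsWithStats(m);i=1+st[1:,4].argmax();print(st[i],ce[i])
x,y,ww,hh,_=st[i]
for p in((x,y),(x+ww,y+hh),tuple(ce[i]+.5)):print(np.round(1e3*(M.T@(ray(w,*p,.03)-s["tcp_pos"])),1))
print(s["tcp_pos"],a)
t=np.array([.5485,.0468]);print(np.round(100*(M.T@np.r_[t-s["tcp_pos"][:2],0]),2))
```

```text
[318 176   8  17 110] [321.38181818 182.44545455]
[ 10.7  -4.  158. ]
[ -8.3   4.6 158.1]
[3.00e+00 1.00e-01 1.58e+02]
[0.50226061 0.35402689 0.18804314] 67.45391478968722
[-26.6   16.05   0.03]
```

>>> {"name": "carry_out", "arguments": {
  "targets": [
    [-2.0, 1.2, 0, 0, 0.6],
    [-3.3, 2.0, 0, 0, 0.6],
    [-3.3, 2.0, 0, 0, 0.6],
    [-3.3, 2.0, 0, 0, 0.6],
    [-3.3, 2.0, 0, 0, 0.6],
    [-3.3, 2.0, 0, 0, 0.6],
    [-3.3, 2.0, 0, 0, 0.6],
    [-3.3, 2.0, 0, 0, 0.6],
    [-1.6, 0.9, 0, 0, 0.6]
  ]
}}

```text
clock: 8.65
tcp_pos: [0.5487, 0.0431, 0.1878]
orientation: [-2.615, -1.741, 0.004]
wrist_force: [0.5, 1.1, -0.1]
width: 0.127
grip_force: 30.0
```

>>> {"name": "carry_out", "arguments": {
  "targets": [
    [0, 0, 0, -0.123, 0.6],
    [0, 0, 0, -0.123, 0.6],
    [0, 0, 0, -0.123, 0.6],
    [0, 0, 1, 0, 0.6],
    [0, 0, 1, 0, 0.6],
    [0, 0, 1, 0, 0.6],
    [0, 0, 1, 0, 0.6],
    [0, 0, 0, 0, 0.6],
    [0, 0, 0, 0, 0.6],
    [0, 0, 0, 0, 0.6]
  ]
}}

```text
clock: 9.65
tcp_pos: [0.5495, 0.0461, 0.1493]
orientation: [2.248, 2.193, 0.001]
wrist_force: [0.1, -0.8, -1.6]
width: 0.135
grip_force: 30.0
```

Run:
```python
from m import *
c=bot.capture("scene");d=bot.capture("side");s,M,a=tool();print(s["clock"],s["tcp_pos"],a,s["q"].round(2),s["width"])
k=s["tcp_pos"]+M[:,0]*.0012
for n,i in(("scene",c),("side",d)):print(n,"slot",proj(i,[.5484,.0466,.076]),"bladeend",proj(i,k+[0,0,-.045]),"flange",proj(i,k+[0,0,-.0175]))
a=cv2.resize(c["pixels"][80:220,300:420],None,fx=3.33,fy=3.33);b=cv2.resize(d["pixels"][180:320,310:430],None,fx=3.33,fy=3.33)
cv2.imwrite("pics/w5.png",np.hstack([a,b]))
```

```text
9.75 [0.54945543 0.04612228 0.149471  ] 88.58853969834495 [ 0.06  0.34  1.73 -0.    1.06  0.09] 0.13034516445049388
scene slot [358.09914767 157.99885905] bladeend [358.40206979 146.478536  ] flange [359.32529026 135.0356483 ]
side slot [373.82955047 272.51752844] bladeend [375.78218467 265.67399825] flange [377.3014783  259.02918341]
```

View pics/w5.png

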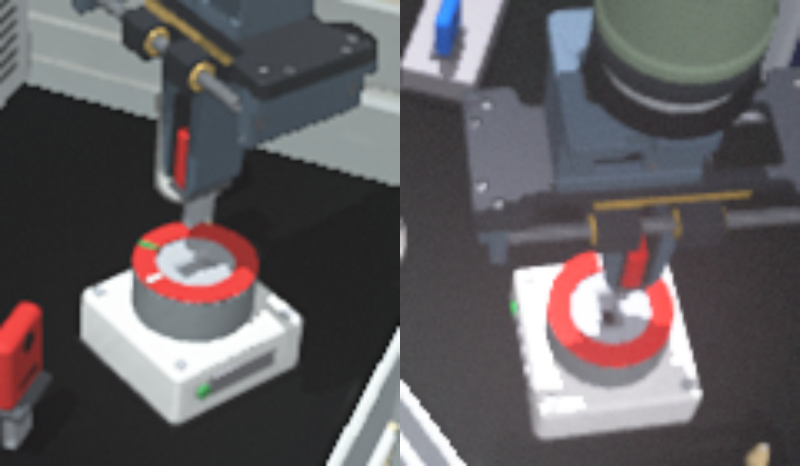

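The blade end is over the slot. It shows at scene crop (197,227) above the slot at (205,262), and at side crop (620,295) next to the slot at (610,318). Now I lower it gently.

>>> {"name": "carry_out", "arguments": {
  "targets": [
    [-0.05, -0.09, 0.8, 0, 0.6],
    [0, 0, 0.8, 0, 0.6],
    [0, 0, 0.6, 0, 0.6],
    [0, 0, 0.4, 0, 0.6],
    [0, 0, 0.3, 0, 0.6],
    [0, 0, 0.3, 0, 0.6],
    [0, 0, 0.3, 0, 0.6],
    [0, 0, 0, 0, 0.6]
  ]
}}

```text
clock: 10.55
tcp_pos: [0.5479, 0.0456, 0.1136]
orientation: [-2.248, -2.194, 0.001]
wrist_force: [-0.8, 0.7, -0.6]
width: 0.13
grip_force: 30.0
```

>>> {"name": "carry_out", "arguments": {
  "targets": [
    [0, 0, 0.4, 0, 0.6],
    [0, 0, 0.4, 0, 0.6],
    [0, 0, 0.4, 0, 0.6],
    [0, 0, 0.3, 0, 0.6],
    [0, 0, 0.2, 0, 0.6],
    [0, 0, 0.1, 0, 0.6],
    [0, 0, 0, 0, 0.6],
    [0, 0, 0, 0, 0.6]
  ]
}}

```text
clock: 11.35
tcp_pos: [0.5483, 0.0456, 0.096]
orientation: [2.248, 2.194, 0.0]
wrist_force: [0.1, -0.5, -0.9]
width: 0.133
grip_force: 30.0
```

>>> {"name": "carry_out", "arguments": {
  "targets": [
    [0, 0, 0.1, 0, 0.6],
    [0, 0, 0.1, 0, 0.6],
    [0, 0, 0, 0, 0.6],
    [0, 0, 0, 0, 0.6]
  ]
}}

```text
clock: 11.75
tcp_pos: [0.5484, 0.0456, 0.0949]
orientation: [2.248, 2.194, 0.001]
wrist_force: [-1.9, -0.2, 5.5]
width: 0.131
grip_force: 30.0
```

The flange is seated: 5.5 N of contact at the expected height. Now I turn clockwise, which is positive spin with the tool pointing down.

>>> {"name": "carry_out", "arguments": {
  "targets": [
    [0, 0, 0, 0.1, 0.6],
    [0, 0, 0, 0.1, 0.6],
    [0, 0, 0, 0.1, 0.6],
    [0, 0, 0, 0.1, 0.6],
    [0, 0, 0, 0.1, 0.6],
    [0, 0, 0, 0.1, 0.6],
    [0, 0, 0, 0.1, 0.6],
    [0, 0, 0, 0.1, 0.6],
    [0, 0, 0, 0.1, 0.6],
    [0, 0, 0, 0.1, 0.6],
    [0, 0, 0, 0, 0.6]
  ]
}}

```text
clock: 12.85
tcp_pos: [0.5469, 0.0461, 0.0948]
orientation: [-3.025, -0.844, 0.003]
wrist_force: [-4.5, 1.1, 7.6]
width: 0.128
grip_force: 30.0
```

Run:
```python
from m import *
s,M,a=tool();print(s["tcp_pos"],a,s["wrist_torque"],s["wrist_force"],s["q"].round(2))
```

```text
[0.54689479 0.04608129 0.0948284 ] 31.182594686012806 [ 0.21408426  0.87522908 -0.06197831] [-4.45725771  1.09995209  7.61571726] [0.06 0.4  1.81 0.   0.94 1.09]
```

>>> {"name": "carry_out", "arguments": {
  "targets": [
    [0, 0, 0, 0.07, 0.6],
    [0, 0, 0, 0.07, 0.6],
    [0, 0, 0, 0.05, 0.6],
    [0, 0, 0, 0.03, 0.6],
    [0, 0, 0, 0, 0.6]
  ]
}}

```text
clock: 13.35
tcp_pos: [0.5468, 0.0462, 0.0949]
orientation: [-3.099, -0.509, 0.003]
wrist_force: [-3.6, 2.9, 9.0]
width: 0.13
grip_force: 30.0
```

Run:
```python
from m import *
s,M,a=tool();print(s["tcp_pos"],a,s["wrist_torque"],s["wrist_force"],s["q"].round(2))
```

```text
[0.54682847 0.04622572 0.09485443] 18.64008416409574 [ 0.36171876  0.95642019 -0.04045139] [-3.61875548  2.9007221   9.01406345] [0.06 0.4  1.81 0.   0.94 1.31]
```

>>> {"name": "carry_out", "arguments": {
  "targets": [
    [0, 0, 0, 0.05, 0.6],
    [0, 0, 0, 0.04, 0.6],
    [0, 0, 0, 0, 0.6]
  ]
}}

```text
clock: 13.65
tcp_pos: [0.5469, 0.0466, 0.0949]
orientation: [-3.118, -0.37, 0.003]
wrist_force: [-4.6, 3.3, 8.4]
width: 0.127
grip_force: 30.0
```

Run:
```python
from m import *
s,M,a=tool();print(s["tcp_pos"],a,s["wrist_torque"],s["wrist_force"])
```

```text
[0.54692568 0.04655004 0.0948741 ] 13.527595061690363 [0.66489483 0.87008232 0.20327495] [-4.62424208  3.3442158   8.35409513]
```

The torque has risen at about 75° of turn, so the key is at the stop. I relax, release and rise.

>>> {"name": "carry_out", "arguments": {
  "targets": [
    [0, 0, -0.1, -0.03, 0.6],
    [0, 0, 0, 0, 0.6],
    [0, 0, 0, 0, 2],
    [0, 0, 0, 0, 4],
    [0, 0, 0, 0, 4],
    [0, 0, 0, 0, 4],
    [0, 0, -1, 0, 4],
    [0, 0, -2, 0, 4],
    [0, 0, -3, 0, 4],
    [0, 0, -4, 0, 4],
    [0, 0, -2, 0, 4],
    [0, 0, 0, 0, 4]
  ]
}}

```text
clock: 14.85
tcp_pos: [0.5503, 0.0457, 0.2192]
orientation: [3.113, 0.417, 0.014]
wrist_force: [0.4, 0.4, -0.9]
width: 0.438
grip_force: 0.0
```

>>> {"name": "carry_out", "arguments": {
  "targets": [
    [-4, 0, 0, 0, 4],
    [-4, 0, 0, 0, 4],
    [0, 0, 0, 0, 4],
    [0, 0, 0, 0, 4]
  ]
}}

```text
clock: 15.25
tcp_pos: [0.4704, 0.0244, 0.2147]
orientation: [3.114, 0.416, 0.0]
wrist_force: [-0.1, 0.0, 0.4]
width: 0.439
grip_force: 0.0
```

Run:
```python
from m import *
s,M,a=tool();print(s["clock"],s["tcp_pos"],s["wrist_force"])
w=bot.capture("wrist");d=bot.capture("scene")
u,v=proj(w,[.548,.0465,.09]);u,v=int(np.clip(u,100,540)),int(np.clip(v,75,325));print(u,v)
a=cv2.resize(w["pixels"][v-75:v+75,u-100:u+100],(533,400));b=cv2.resize(d["pixels"][110:210,325:390],(260,400))
cv2.imwrite("pics/w6.png",np.hstack([a,b]))
```

```text
15.25 [0.47041944 0.02438722 0.21469285] [-0.06067846  0.03385718  0.42204085]
321 108
```

View pics/w6.png

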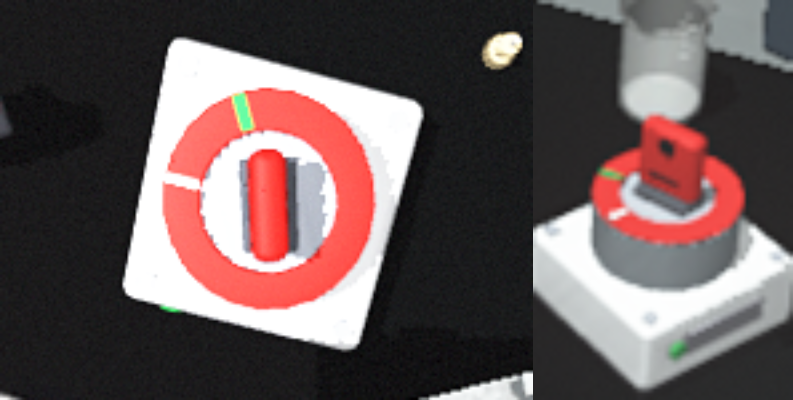

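The key stands upright at (268,205), flange on the plug and turned just past the green mark at (242,110). The overshoot matches the play in the slot. The blue key has not been touched, so I hand in.

```bash
python3 -c "
from bench import bot
print(bot.finish_job())"
```

```text
the job is handed in; nothing more can be done
None
```

I handed the job in at about 15 s on the clock: the red key stands seated in the switch, turned clockwise to the stop just past the green mark and released, and the blue key was left in the stand. No verdict came back, so the result rests on the last pictures and force readings.

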